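# Uncover the collet trays and stack one more

### The job

Take the lid off the deep collet tray by its knob and set it down, right way up and flat, on the clear rubber mat. Stack the shallow tray of collets on the open deep tray with the chamfered corners matched, so that its skirt drops over the rim and it sits fully down; leave the lid off, as a third tray is still to come. Set things down rather than dropping them, keep the trays level so that no collet falls out, and leave the other tools on the bench where they are.

Things in the scene. Friction and masses are not known exactly. Their poses are not given: they have to be found in the camera images.
- base_mouth (a point): Deep tray, loose, 0.9 kg: grey box of steel collets, from above 150 (x) x 62 (y) mm, both +x corners cut 18 mm at 45 deg, -x corners square. Point: centre of the shoulder on top of its 56 mm high shell; z up. On the shoulder a rim 7 mm high stands 4.5 mm inside the shell all round, its upper 3 mm sloped inwards. Skirts of lid or tray rest on the shoulder around the rim.
- lid_center (a point): Loose lid, at first on the deep tray, same outline and heading: grey, 0.17 kg, 11 mm high to its flat top, skirt 8 mm deep with 2 mm play per side over the rim. In its middle a black round knob, head 28 mm across, 22 to 48 mm above the lid's lower edge, on a thinner stem. Point: on the knob's axis, 24 mm above the lower edge; z up.
- lid_knob (a point): Centre of the lid's knob head (28 mm in diameter, 26 mm high), on its axis, 35 mm above the lid's lower edge and 24 mm above its flat top.
- tray_center (a point): Shallow tray, loose on the bench, 0.48 kg: grey, fixed steel collets, outline as the deep tray (150 x 62 mm, +x corners chamfered), straight sides. Shell 38 mm high plus a 7 mm rim 4.5 mm inside it. Its skirt, 8 mm deep inside, fits over the rim below with 2 mm play per side, not end for end. Point: centre, 22.5 mm above its lower edge; seated, 22.5 mm above the deep tray's shoulder.
- tray_nose (a point): Middle of the shallow tray's chamfered (+x) end, 75 mm from its centre along its x, 22.5 mm above its lower edge. At the start this end points away from the robot, within about 65 degrees of the world x; so does the chamfered end of the deep tray, within 35 degrees.
- mat_top (a point): Black rubber mat fixed flat on the bench, 150 (x) x 200 (y) mm, 3 mm thick, clear at the start: the lid goes here. This point is the centre of its top face.
- block: Steel setting block with dark holes, 50 x 75 x 25 mm, origin under its centre. Bystander.
- holder: Milling-tool holder standing on its nose, flange 62 mm in diameter, 133 mm high, origin under its centre. Bystander.
- micrometer: Outside micrometer lying flat, about 130 mm long, 17 mm high. Bystander.
- hammer: Wooden-handled hammer lying on the bench, about 280 mm long. Bystander.
- spanner: Steel spanner lying on the bench, about 180 mm long. Bystander.
- oil: White oil bottle, 54 mm in diameter, 150 mm high, origin under its centre. Bystander.
- parallels: Pair of steel parallels clipped together, 150 x 36 x 22 mm, origin under its centre. Bystander.
Things that resemble listed ones, but are neither listed nor needed, are in the scene too. What is shaped like the part that bears lid_center but yellow is not meant. Of the things that look like the part that bears mat_top, take the one that is nearest to the robot's base at the start.

How it is judged:
On the way, in this order (a step that is already met when the one before it is completed fails the run):
1. the lid is off the deep tray and stands flat, right way up and let go, on the mat (x of lid_center in the frame of mat_top between -0.06 and 0.06 m and y of lid_center in the frame of mat_top between -0.085 and 0.085 m and z of lid_center in the frame of mat_top between 0.018 and 0.029 m and angle between lid_center's own z axis and vertical below 0.06 rad and contact force between the fingers and lid below 0.05 N and linear speed of lid below 0.03 m/s), for 0.2 s.
2. the shallow tray is seated on the deep tray with chamfered ends matched, and let go (x of tray_center in the frame of base_mouth between -0.005 and 0.005 m and y of tray_center in the frame of base_mouth between -0.005 and 0.005 m and z of tray_center in the frame of base_mouth between 0.0185 and 0.025 m and angle between the x axis of tray_center and the x axis of base_mouth, either way round below 0.1 rad and x of tray_nose in the frame of base_mouth above 0.02 m and angle between each of tray_center, base_mouth's own z axis and vertical below 0.06 rad and linear speed of tray below 0.03 m/s and contact force between the fingers and tray below 0.05 N), for 0.2 s.
At the end, for the whole second after the job is handed in: Lid at rest on the mat, right way up, level within 3.5 deg, its centre 15 mm or more inside the edges. Shallow tray at rest on the deep one, chamfered ends together: within 5 mm and 6 deg, level within 3.5 deg, lower edge within 2.5 mm of the shoulder. Both let go (all of step 1 and all of step 2); the robot touches nothing.
It fails at once if the lid is dropped (falls free from more than about 3 cm) (linear speed of lid above 0.75 m/s and contact force between the fingers and lid below 0.02 N).
It fails at once if the shallow tray is dropped (falls free from more than about 3 cm) (linear speed of tray above 0.75 m/s and contact force between the fingers and tray below 0.02 N).
It fails at once if a tray is tipped more than 35 degrees, so that collets would fall out (angle between any of tray_center, base_mouth's own z axis and vertical above 0.61 rad).
It fails at once if a bystander is shifted by more than 3 cm (distance of any of block, holder, micrometer, hammer, spanner, oil, parallels from where it was at the start of the episode above 0.03 m).
It also fails if it takes over 64 s, if anything falls off the work surface, if the arm or the gripper's body presses on something with over 40 N, if the wrist force passes 120 N, or if a joint passes its speed limit or range.

### The arm

A 7-joint arm with a two-finger parallel gripper is mounted at the origin on the work surface. World frame = base frame: x ahead of the robot, y to its left, z up, the work surface at z = 0. Lengths are in m, angles in rad, forces in N, time in s.
With the tool pointing down it reaches from about 0.425 to 0.95 m from the base axis. Payload 4.7 kg.
Tool frame: the origin (TCP) lies on the centre line of the jaws, within the pads' length; the fingertips stand robot.nose_length ahead of it and the grasp point (between the pads) lies 8 mm behind it (robot.nose_length is the distance from the TCP to the fingertips, in m); z points along the fingers, x is the direction in which the jaws open and shut, and the axes are right-handed (so a half turn about z gives the same grasp; the last joint's range is limited). The gripper opens to 85 mm and grips with 20 to 120 N. Pads are 22 mm wide; open, the fingers measure 114 mm over their backs; the gripper's body (76 mm by 85 mm) begins 54 mm behind the grasp point. The pads swing forward as they close: fully open they stand 13 mm farther back than shut.
Start: joints at [-1.202, 0.469, -0.049, 1.532, 0.024, 1.141, -0.082], TCP at [0.261, 0.622, 0.242] pointing down, gripper open.
Joint ranges: [-2.59, 2.59], [-0.33, 1.99], [-1.39, 1.29], [0.1, 2.45], [-1.04, 4.18], [0.21, 1.99], [-2.66, 2.66]. Speed limits (rad/s): [2.57, 2.57, 3.14, 3.14, 3.14, 3.14, 3.14].

### API

Orientations are given as [roll, pitch, yaw] about the fixed x, y, z axes, in that order (R = Rz(yaw) Ry(pitch) Rx(roll)).
In Python, from plant import robot gives the robot as it stands. Calls block until the motion is done:
- robot.goto(position, orientation): joint-space move of the TCP to a pose.
- robot.move_straight(position, vel=0.15, attitude=None, contact_N=None): straight line of the TCP; attitude=None keeps the orientation; vel is the mean speed in m/s. With contact_N (N) it stops when the force on the tool has changed by that much, and returns True; else False.
- robot.move_joints(angles): joint-space move.
- robot.grip(opening, strength=None): opening from 0.0 (shut) to 1.0 (fully open); strength is the grip in N (None keeps the last); returns when the fingers have stopped.
- robot.sleep(seconds).
- robot.inverse_kinematics(position, orientation): joint angles nearest the present ones, or None.
- robot.sense(): the state.
- robot.grab_frame(name): name is "scene" or "top"; returns a dict with "image" (480x640x3 uint8, red, green, blue), "range_z" (480x640 float32, m along the optical axis (not along the pixel's ray), 0 where there is no reading), "fx", "fy", "cx", "cy" (pixels), "R" (3x3) and "t" (3): a world point X has camera coordinates R X + t. Camera axes: x right, y down, z forward; pixel columns grow to the right and rows downward; lengths in m; the calibration is good to about 2 mm. A picture is of the moment at which its call begins.
A pose or a line that the arm cannot do raises robot.IKError and nothing moves.
- robot.close_job(): hands the job in, once; it reports no verdict.
The state is a dict: "t": time; "joint_pos": joint angles; "joint_velocities": joint speeds; "effort": joint torques, N m; "tcp_pos": TCP position; "tcp_rot": TCP orientation; "wrist_force": force on the tool from outside, world axes, zero at the start; "torque": the same for the moment, N m; "opening": opening from 0.0 (shut) to 1.0 (fully open).
Only numpy, scipy, OpenCV 4.12 (cv2) and the standard library are available. Lean on these libraries where they do the work, as an engineer would, in place of code of your own. Each camera call takes 0.05 s, during which the arm holds its last target.

## Working session

There is one attempt and no reset: what is moved stays moved. The work goes in short steps, each a Python script; the robot and the scene stay as the last script left them, time stands still between calls to the robot, and variables do not carry over. Pictures are saved under pics/ and viewed, and the job is handed in when it is done.

```bash
ls; mkdir -p pics; python3 - <<'E'
from plant import robot
import cv2,numpy as np
print(robot.nose_length, robot.sense())
for n in("scene","top"):
    f=robot.grab_frame(n)
    cv2.imwrite(f"pics/{n}0.png",f["image"][:,:,::-1])
    np.savez(f"{n}0.npz",**f)
    print(n,f["fx"],f["cx"],f["cy"],-f["R"].T@f["t"],f["R"])
E
```

```text
pics
0.011 {'t': 0.0, 'joint_pos': array([-1.20191423,  0.4694361 , -0.04862348,  1.53368999,  0.02410384,
        1.14101106, -0.08234198]), 'joint_velocities': array([-0.00038135, -0.00020001,  0.00034942, -0.00093649,  0.00032196,
        0.00013272, -0.00155712]), 'effort': array([-2.49413079e-04, -5.10302281e+01, -4.68525267e-02, -2.37712687e+01,
        1.06752416e-02,  7.57779664e-03,  1.86245916e-05]), 'tcp_pos': array([0.26123344, 0.62178638, 0.24126677]), 'tcp_rot': array([3.14152934e+00, 1.95756142e-03, 1.17303079e+00]), 'wrist_force': array([0.59268316, 0.68378614, 0.43093549]), 'torque': array([ 0.01075071,  0.03860779, -0.01119878]), 'opening': 0.9972053785936447}
scene 522.1771249373307 315.80143438641085 234.79323353303394 [1.48156682 0.56828307 0.90996724] [[-0.5048236   0.86292796  0.02254929]
 [ 0.51258526  0.32068232 -0.79650436]
 [-0.69455705 -0.39053576 -0.60421215]]
top 485.78992631710366 324.24656229530274 240.102958196555 [0.31333894 0.0642403  1.40319354] [[-0.00551162 -0.99990689  0.01248293]
 [-0.98581762  0.00333929 -0.16778699]
 [ 0.16772968 -0.01323068 -0.98574424]]
```

View pics/scene0.png

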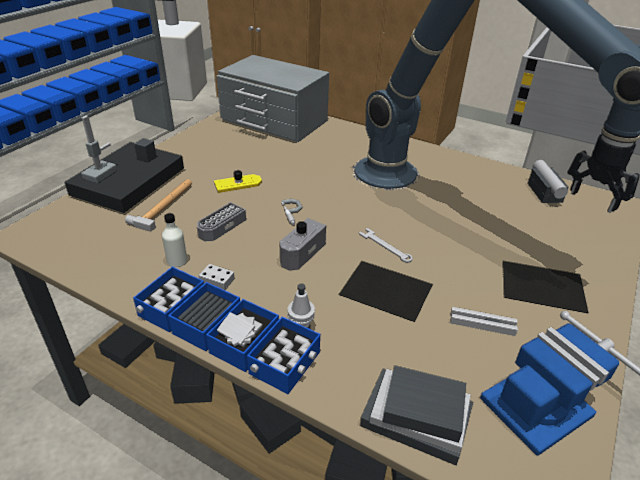

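View pics/top0.png

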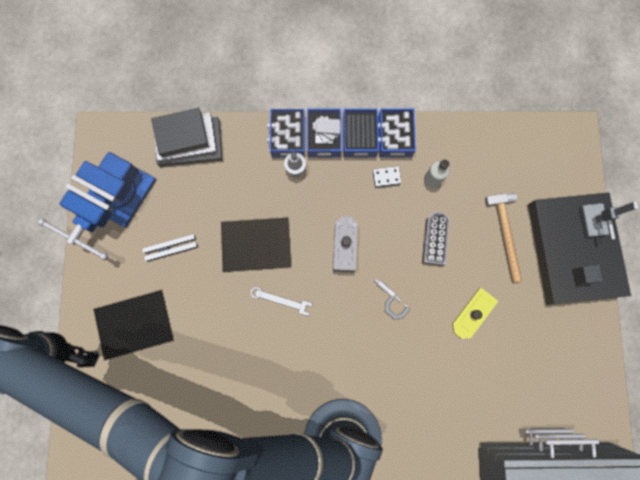

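The top view shows the deep tray with its grey lid, knob at (346,242), and the shallow tray at (436,238). The yellow lid at (475,313) is the decoy. The mat candidates are A at (255,244) and B at (134,324). I'll measure all of these from range data.

```bash
cat > h.py <<'E'
import numpy as np,cv2
def world(f):
    v,u=np.mgrid[0:480,0:640]; z=f["range_z"]
    c=np.stack([(u-f["cx"])/f["fx"]*z,(v-f["cy"])/f["fy"]*z,z],-1)
    return (c-f["t"])@f["R"]
def proj(f,X):
    c=f["R"]@np.asarray(X,float)+f["t"]; return c[0]/c[2]*f["fx"]+f["cx"],c[1]/c[2]*f["fy"]+f["cy"]
def pix(f,u,v,h):
    d=np.array([(u-f["cx"])/f["fx"],(v-f["cy"])/f["fy"],1])@f["R"]; o=-f["R"].T@f["t"]
    return o+d*(h-o[2])/d[2]
E
python3 - <<'E'
from h import *
np.set_printoptions(precision=4,suppress=True)
f=dict(np.load("top0.npz")); P=world(f); im=f["image"]
for n,u,v in [("knob",346,242),("lidtop",345,262),("tray",436,238),("matA",255,244),("matB",134,324),("bench",390,240),("yellow",475,313)]:
    print(n,P[v,u],np.hypot(*P[v,u][:2]))
def rect(n,box,lo,hi):
    u0,v0,u1,v1=box; q=P[v0:v1,u0:u1].reshape(-1,3); q=q[(q[:,2]>lo)&(q[:,2]<hi)]
    r=cv2.minAreaRect(q[:,:2].astype(np.float32)*1000); print(n,len(q),np.median(q[:,2]),r)
rect("lid",(320,205,370,285),.055,.085)
rect("knob",(320,205,370,285),.095,.13)
rect("tray",(410,195,460,280),.03,.06)
for n,box in(("A",(210,205,300,285)),("B",(85,285,185,365))):
    u0,v0,u1,v1=box; m=im[v0:v1,u0:u1].max(-1)<50
    q=P[v0:v1,u0:u1][m]; q=q[(q[:,2]<.02)]
    m2=cv2.morphologyEx(m.astype(np.uint8),cv2.MORPH_OPEN,np.ones((7,7)))
    q=P[v0:v1,u0:u1][m2>0]
    print(n,len(q),q[:,2].mean(),cv2.minAreaRect(q[:,:2].astype(np.float32)*1000))
# crop
c=cv2.resize(im[185:305,210:480],None,fx=2.9,fy=2.9,interpolation=cv2.INTER_CUBIC)
cv2.imwrite("pics/c1.png",c[:,:,::-1])
g=dict(np.load("scene0.npz"))["image"]
cv2.imwrite("pics/c2.png",cv2.resize(g[170:320,180:440],None,fx=3,fy=3,interpolation=cv2.INTER_CUBIC)[:,:,::-1])
E
```

```text
knob [ 0.5289 -0.0122  0.1045] 0.5290370006744776
lidtop [ 0.4791 -0.0109  0.0656] 0.47926498991573496
tray [ 0.552  -0.2758  0.0305] 0.6170096090719024
matA [0.541  0.2475 0.0016] 0.5949179784434026
matB [0.3128 0.584  0.0046] 0.6625332995215173
bench [ 0.551  -0.1469  0.0045] 0.5702412640890159
yellow [ 0.3377 -0.3702  0.0489] 0.5010488048589481
lid 1065 0.06889500144202235 ((532.2677612304688, -12.613231658935547), (62.0721321105957, 150.52688598632812), 86.84049224853516)
knob 86 0.1044921826230882 ((532.17138671875, -12.551002502441406), (26.58164405822754, 25.829853057861328), 25.609630584716797)
tray 870 0.040198476353538834 ((552.5283813476562, -276.6156311035156), (64.32669067382812, 151.20242309570312), 82.43399047851562)
A 0 nan ((0.0, 0.0), (0.0, 0.0), 0.0)
B 1554 0.03261275803249828 ((308.3902587890625, 373.05828857421875), (96.64535522460938, 610.1080322265625), 9.919320106506348)<stdin>:17: RuntimeWarning: Mean of empty slice.
  ret = ret.dtype.type(ret / rcount)
```

View pics/c1.png

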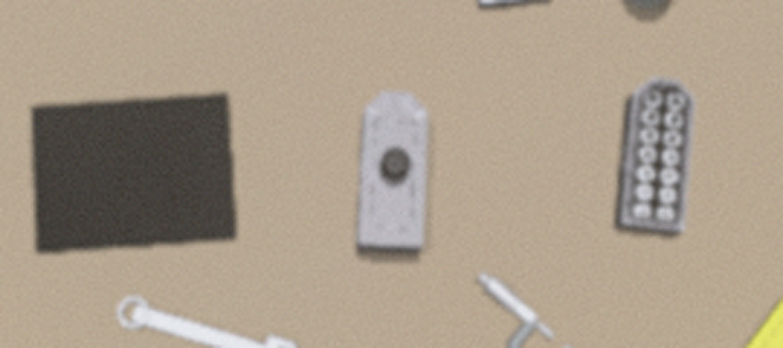

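View pics/c2.png

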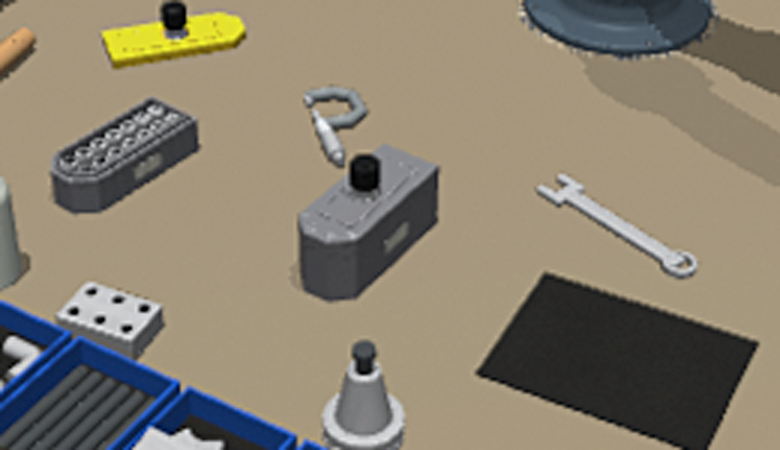

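The crops confirm the grey lid, knob at (395,164) in c1, with its chamfers facing +x. Mat A is 0.595 m from the base and mat B 0.66 m, so A is the one. The yellow lid is excluded by colour. The lid top at 0.068 m, its 150x62 outline and the 26 mm knob all match the given sizes. Next is the lid.

```bash
python3 - <<'E'
from plant import robot
from h import *
np.set_printoptions(precision=4,suppress=True)
f=dict(np.load("top0.npz"))
for u,v in((256,244.3),): print("mat",pix(f,u,v,.003))
g=dict(np.load("scene0.npz")); 
for h,(u,v) in((.104,(180+366/3,170+158/3)),): print("knob top scene",pix(g,u,v,h))
K=np.array([.5322,-.0126]); 
for yaw in(np.pi/2-.055,-np.pi/2-.055):
    print(yaw,robot.inverse_kinematics([*K,.2],[np.pi,0,yaw]))
E
```

```text
mat [0.5399 0.2444 0.003 ]
knob top scene [ 0.5288 -0.0102  0.104 ]
1.5157963267948966 [-0.3487  0.2869  0.3575  1.9368 -0.1231  0.9388  1.5841]
-1.6257963267948965 [-0.6961  0.3523  0.8104  1.9539 -0.3095  0.9626 -1.3624]
```

```bash
python3 - <<'E'
from plant import robot
from h import *
np.set_printoptions(precision=4,suppress=True)
K=[.532,-.0122]; o=[np.pi,0,np.pi/2-.055]
robot.goto([*K,.22],o)
robot.grip(.6)
print(robot.move_straight([*K,.085],vel=.12,contact_N=8))
s=robot.sense();print(s['t'],s['tcp_pos'],s['wrist_force'])
robot.grip(0,40)
s=robot.sense();print(s['t'],s['opening'],s['wrist_force'])
robot.move_straight([*K,.17],vel=.08)
s=robot.sense();print(s['t'],s['tcp_pos'],s['opening'],s['wrist_force'])
for n in("top","scene"):
    f=robot.grab_frame(n);np.savez(n+"1.npz",**f)
    cv2.imwrite(f"pics/{n}1.png",f["image"][:,:,::-1])
E
```

```text
False
4.2583 [ 0.5326 -0.0122  0.0857] [-0.2135 -0.591   0.2768]
4.6 0.3078812399728149 [-0.8055  0.4438  5.81  ]
5.8167 [ 0.5316 -0.0122  0.1694] 0.3098732491426198 [-0.2839 -0.3591 -1.5499]
```

View pics/scene1.png

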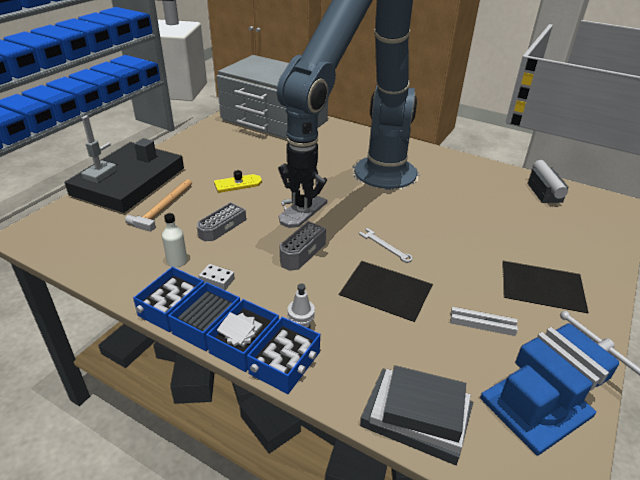

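The scene image shows the lid level in the jaws at (303,207) and the open deep tray at (303,245). Now I'll place it on mat A.

```bash
python3 - <<'E'
from plant import robot
from h import *
np.set_printoptions(precision=4,suppress=True)
M=[.540,.246]
robot.move_straight([*M,.17],vel=.2)
robot.move_straight([*M,.045],vel=.12)
s=robot.sense();print(s['t'],s['tcp_pos'],s['wrist_force'])
print(robot.move_straight([*M,.029],vel=.02,contact_N=4))
s=robot.sense();print(s['t'],s['tcp_pos'],s['wrist_force'])
robot.grip(.6)
robot.move_straight([*M,.2],vel=.2)
q=robot.inverse_kinematics([.5525,-.2766,.2],[np.pi,0,np.pi/2-.13]);print(q)
robot.goto([.45,.3,.25],[np.pi,0,np.pi/2-.055])
print(robot.sense()['t'])
for n in("top","scene"):
    f=robot.grab_frame(n);np.savez(n+"2.npz",**f)
    cv2.imwrite(f"pics/{n}2.png",f["image"][:,:,::-1])
E
```

```text
8.55 [0.5407 0.2462 0.0458] [ 0.3882  0.4079 -1.176 ]
True
9.1583 [0.5399 0.246  0.0329] [ 0.3712 -0.1825  4.7339]
[-0.0225  0.4555  0.5738  1.7491 -0.2839  1.0206  2.0956]
11.05
```

View pics/scene2.png

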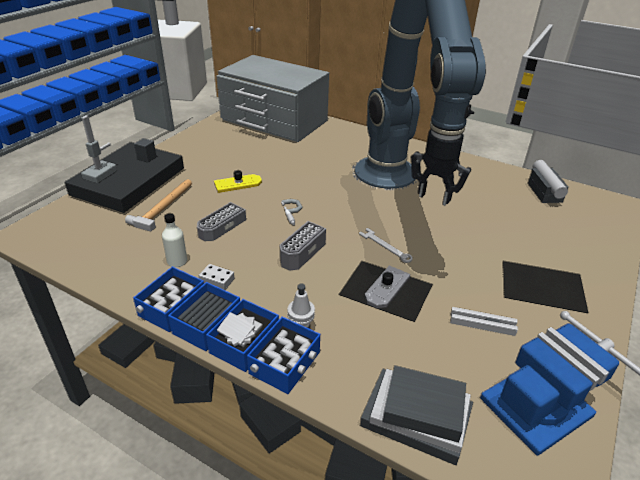

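View pics/top2.png

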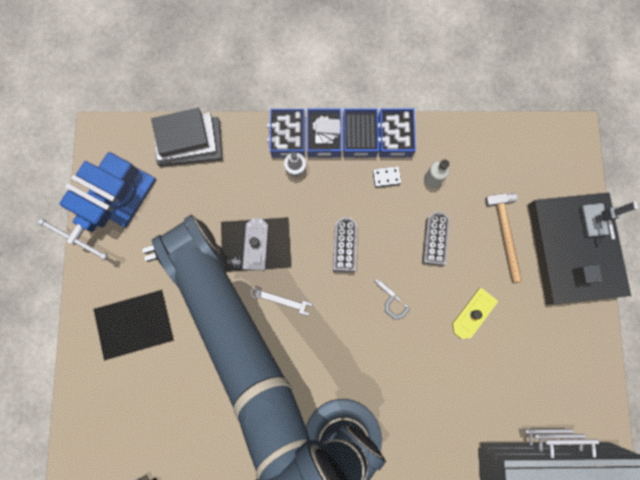

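The lid lies flat on mat A, at (255,243) in the top view. Next I'll fit both trays' poses by matching prism silhouettes against the range masks in both cameras.

```bash
cat >> h.py <<'E'
from scipy.optimize import minimize
def outl(i=0):
    a,b,c=.075-i,.031-i,.018-i*.586
    return np.array([[-a,-b],[a-c,-b],[a,-b+c],[a,b-c],[a-c,b],[-a,b]])
S=8
def sil(f,p,H,rim,win,z0):
    u0,v0,u1,v1=win; m=np.zeros(((v1-v0)*S,(u1-u0)*S),np.uint8)
    c,s=np.cos(p[2]),np.sin(p[2]); R=np.array([[c,-s],[s,c]])
    L=[(0,z0,H)]+([(.0045,H,H+.007)] if rim else [])
    for i,a,b in L:
        xy=outl(i)@R.T+p[:2]
        q=[proj(f,[*t,z]) for z in(a,b) for t in xy]
        q=(np.array(q)-[u0,v0]+.5)*S-.5
        h=cv2.convexHull(np.round(q*16).astype(np.int32))
        cv2.fillConvexPoly(m,h,1,shift=4)
    return cv2.resize(m.astype(np.float32),(u1-u0,v1-v0),interpolation=cv2.INTER_AREA)
def fit(f,p0,H,rim,z0=.012):
    u,v=proj(f,[p0[0],p0[1],H/2]); w=75
    win=tuple(int(x) for x in(u-w,v-w,u+w,v+w))
    P=world(f)[win[1]:win[3],win[0]:win[2]]
    ok=(P[...,2]>z0)&(np.hypot(P[...,0]-p0[0],P[...,1]-p0[1])<.1)
    M=ok.astype(np.float32)
    cost=lambda p:np.abs(sil(f,[p[0]/1e3,p[1]/1e3,p[2]/100],H,rim,win,z0)-M).sum()
    x=np.array([p0[0]*1e3,p0[1]*1e3,p0[2]*100])
    for d in(5,2,1):
        r=minimize(cost,x,method="Nelder-Mead",options=dict(initial_simplex=np.vstack([x,x+np.eye(3)*d]),xatol=.05,fatol=.05)); x=r.x
    return np.array([x[0]/1e3,x[1]/1e3,x[2]/100]),r.fun,M.sum()
E
python3 - <<'E'
from h import *
np.set_printoptions(precision=4,suppress=True)
for n in("top","scene"):
    f=dict(np.load(n+"2.npz"))
    b=fit(f,[.532,-.0126,-.055],.056,True); t=fit(f,[.5525,-.2766,-.1],.038,True)
    print(n,b,t,t[0]-b[0])
    im=f["image"]
    for nm,p,H in(("base",b[0],.056),("tray",t[0],.038)):
        c,s=np.cos(p[2]),np.sin(p[2]);R=np.array([[c,-s],[s,c]])
        u,v=map(int,proj(f,[p[0],p[1],H])); k=45; z=8
        cr=cv2.resize(im[v-k:v+k,u-k:u+k],None,fx=z,fy=z,interpolation=cv2.INTER_CUBIC)[...,::-1].copy()
        for i,h,col in((0,H,(0,0,255)),(.0045,H+.007,(0,255,0)),(0,0,(255,0,0))):
            q=np.array([proj(f,[*(R@o+p[:2]),h]) for o in outl(i)]); q=(q-[u-k,v-k]+.5)*z-.5
            cv2.polylines(cr,[np.round(q).astype(np.int32)],True,col,1)
        cv2.imwrite(f"pics/f_{n}_{nm}.png",cv2.resize(cr,(400,400),interpolation=cv2.INTER_AREA))
rows=[np.hstack([cv2.imread(f"pics/f_{n}_{m}.png") for m in("base","tray")]) for n in("top","scene")]
for n,r in zip(("top","scene"),rows): cv2.imwrite(f"pics/fit_{n}.png",r)
E
```

```text
top (array([ 0.5325, -0.0127, -0.0545]), np.float64(37.4375), np.float32(1178.0)) (array([ 0.5525, -0.2772, -0.1294]), np.float64(62.578125), np.float32(1177.0)) [ 0.02   -0.2645 -0.0749]
scene (array([ 0.5329, -0.0113, -0.0592]), np.float64(57.625), np.float32(1350.0)) (array([ 0.5525, -0.2748, -0.1274]), np.float64(50.421875), np.float32(1015.0)) [ 0.0195 -0.2635 -0.0683]
```

View pics/fit_top.png

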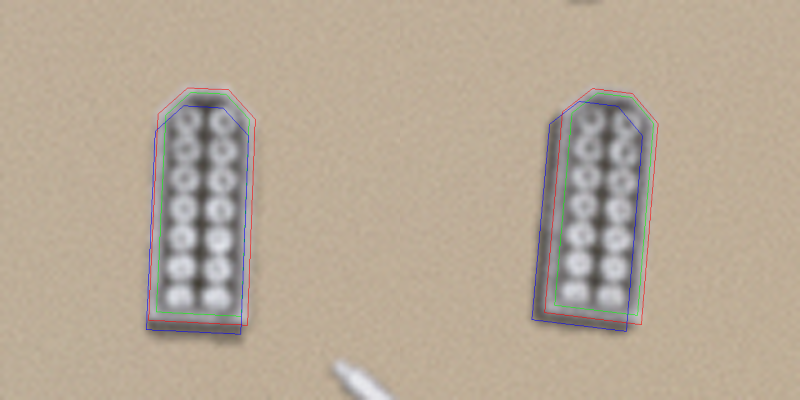

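View pics/fit_scene.png

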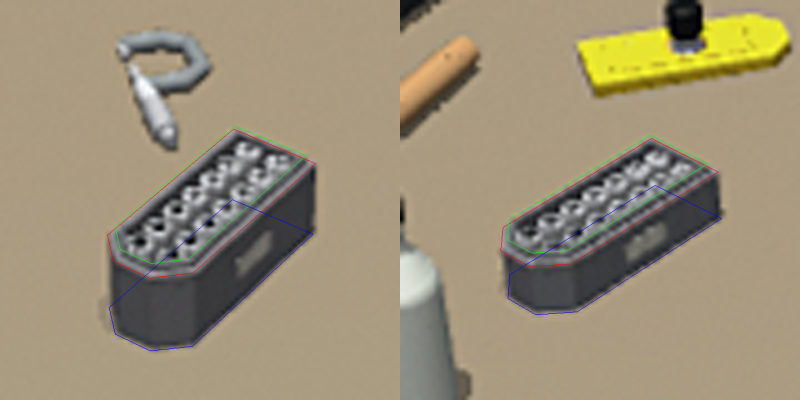

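The overlays match both trays closely in both views. The tray-to-base offset agrees to about 1 mm between cameras. Next I grasp the tray by its sides.

```bash
python3 - <<'E'
from plant import robot
from h import *
np.set_printoptions(precision=4,suppress=True)
for sg in(1,-1):
    for p,y in(((.5525,-.276,.2),-.128),((.5525,-.276,.015),-.128),((.5327,-.012,.07),-.057)):
        print(sg,robot.inverse_kinematics(p,[np.pi,0,sg*np.pi/2+y]))
T=[.5525,-.276]; o=[np.pi,0,np.pi/2-.128]
robot.goto([*T,.2],o); robot.grip(1.0)
print(robot.move_straight([*T,.08],vel=.15,contact_N=8))
print(robot.move_straight([*T,.0155],vel=.06,contact_N=6))
s=robot.sense();print(s['t'],s['tcp_pos'],s['tcp_rot'],s['wrist_force'])
for n in("top","scene"):
    f=robot.grab_frame(n);np.savez(n+"3.npz",**f)
    cv2.imwrite(f"pics/{n}3.png",f["image"][:,:,::-1])
f=f["image"][130:280,150:350]
cv2.imwrite("pics/c3.png",cv2.resize(f,None,fx=3.5,fy=3.5,interpolation=cv2.INTER_CUBIC)[...,::-1])
E
```

```text
1 [-0.2009  0.5258  0.8481  1.7591 -0.446   1.061   2.2468]
1 [-0.019   0.7227  0.5871  1.8706 -0.5844  0.7263  2.3459]
1 [-0.3572  0.4822  0.3859  2.0418 -0.2855  0.6683  1.7285]
-1 [-0.3392  0.645   1.1131  1.7656 -0.6346  1.1425 -0.7229]
-1 [-0.2124  0.8562  0.9079  1.8811 -0.8902  0.8727 -0.542 ]
-1 [-0.8293  0.7514  1.1077  2.0649 -0.886   0.9084 -0.8403]
False
False
15.875 [ 0.5528 -0.2762  0.0159] [3.1408 0.0003 1.4427] [-0.9558 -0.4947  0.1996]
```

View pics/c3.png

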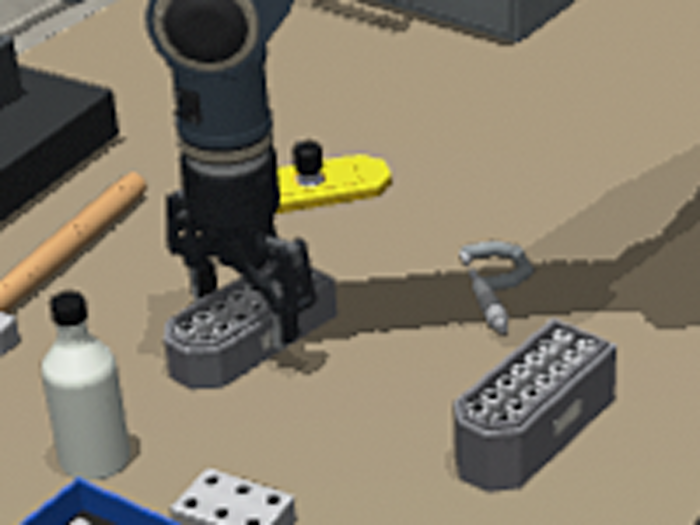

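The fingers straddle the tray at its middle, around (240,320) in the crop. Now I grip it, lift, and hover over the deep tray.

```bash
python3 - <<'E'
from plant import robot
from h import *
np.set_printoptions(precision=4,suppress=True)
T=[.5525,-.276]
robot.grip(0,70)
s=robot.sense();print(s['t'],s['opening'],s['wrist_force'],s['tcp_pos'])
robot.move_straight([*T,.135],vel=.1)
s=robot.sense();print(s['t'],s['opening'],s['wrist_force'],s['torque'],s['tcp_pos'])
B=[.5327,-.012];o=[np.pi,0,np.pi/2-.057]
robot.move_straight([*B,.135],vel=.12,attitude=o)
robot.move_straight([*B,.088],vel=.06)
robot.sleep(.2)
s=robot.sense();print(s['t'],s['opening'],s['wrist_force'],s['tcp_pos'],s['tcp_rot'])
for n in("top","scene"):
    f=robot.grab_frame(n);np.savez(n+"4.npz",**f)
    cv2.imwrite(f"pics/{n}4.png",f["image"][:,:,::-1])
f=f["image"][160:310,200:400]
cv2.imwrite("pics/c4.png",cv2.resize(f,None,fx=3.9,fy=3.9,interpolation=cv2.INTER_CUBIC)[...,::-1])
f=dict(np.load("top4.npz"))["image"][180:300,260:420]
cv2.imwrite("pics/c4t.png",cv2.resize(f,None,fx=4.5,fy=4.5,interpolation=cv2.INTER_CUBIC)[...,::-1])
E
```

```text
16.325 0.7108198633886758 [-0.4516  0.1519  5.1208] [ 0.5528 -0.2762  0.0161]
17.6667 0.715047783599595 [-0.7541 -1.0778 -5.794 ] [-0.0114 -0.0028 -0.0043] [ 0.5521 -0.2757  0.1342]
21.1583 0.715953957923377 [-0.2278  0.3514 -5.4001] [ 0.533  -0.012   0.0883] [ 3.1409 -0.0002  1.5139]
```

View pics/c4.png

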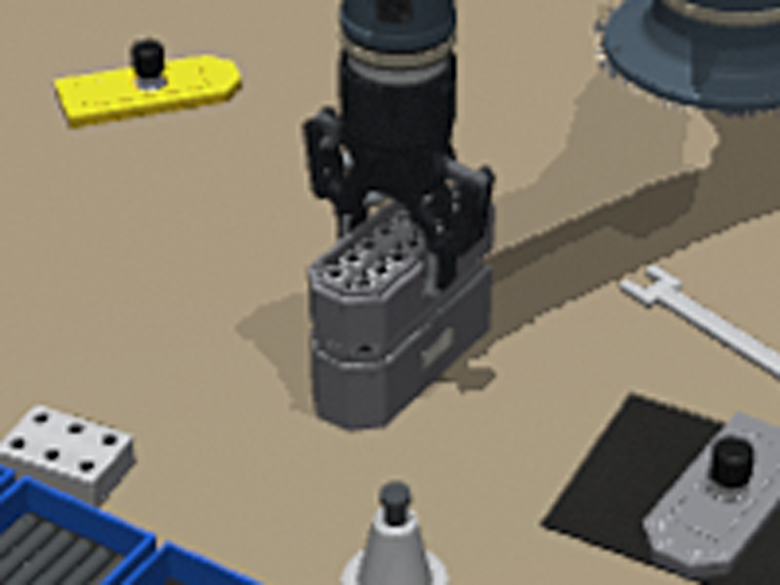

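View pics/c4t.png

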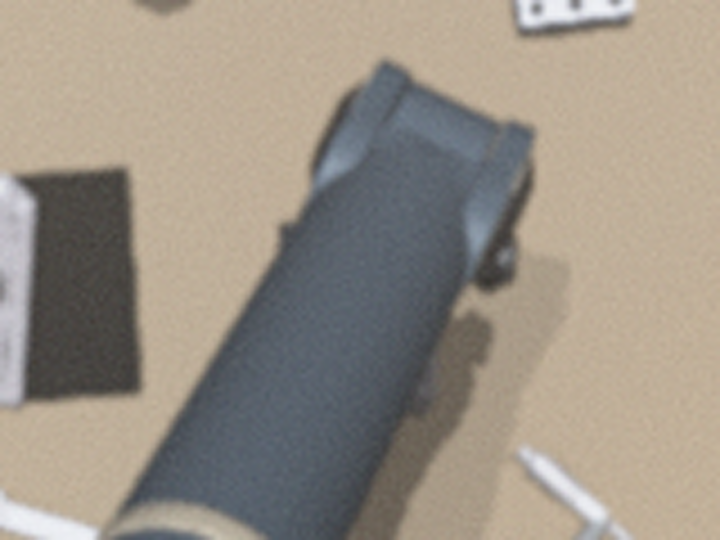

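Seen from the scene camera, the tray is level above the deep one. Their vertical edges line up, left at 311 and 312 px and right at 491 and 491 px in the crop, and the chamfers match. Lowering it now.

```bash
python3 - <<'E'
from plant import robot
from h import *
np.set_printoptions(precision=4,suppress=True)
B=[.5327,-.012]
print(robot.move_straight([*B,.0685],vel=.015,contact_N=7))
s=robot.sense();print(s['t'],s['opening'],s['wrist_force'],s['torque'],s['tcp_pos'],s['tcp_rot'])
f=robot.grab_frame("scene");np.savez("scene5.npz",**f)
f=f["image"][160:310,200:400]
cv2.imwrite("pics/c5.png",cv2.resize(f,None,fx=3.9,fy=3.9,interpolation=cv2.INTER_CUBIC)[...,::-1])
E
```

```text
True
22.2417 0.7134215449926444 [-0.285   0.5176  7.0604] [ 0.029   0.065  -0.0064] [ 0.5326 -0.012   0.0721] [-3.141  -0.0002  1.5138]
```

View pics/c5.png

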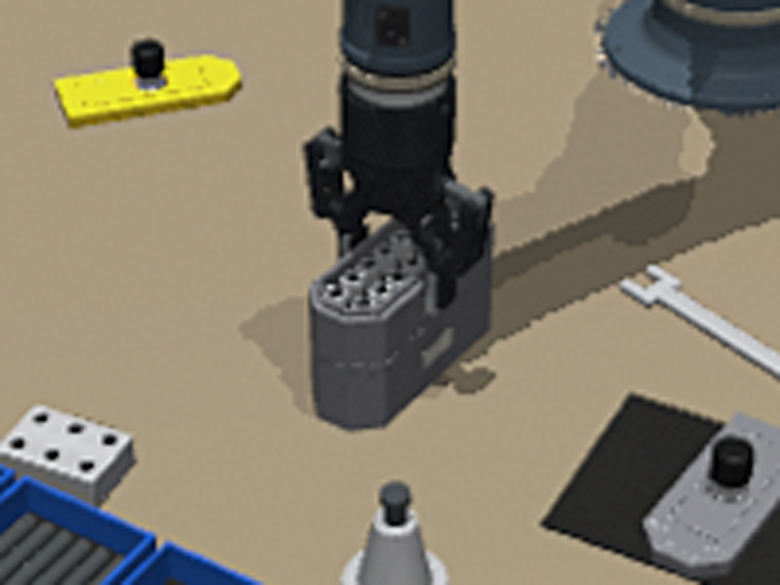

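The tray stopped at TCP 0.0721, against 0.072 expected for fully down, and the seam at (350,362) is closed. Now I release and check.

```bash
python3 - <<'E'
from plant import robot
from h import *
np.set_printoptions(precision=4,suppress=True)
B=[.5327,-.012]
robot.grip(1.0); robot.sleep(.2)
s=robot.sense();print(s['t'],s['opening'],s['wrist_force'],s['tcp_pos'])
robot.move_straight([*B,.25],vel=.12)
robot.goto([.45,.3,.25],[np.pi,0,np.pi/2-.055]); robot.sleep(.3)
print(robot.sense()['t'])
F={}
for n in("top","scene"):
    f=F[n]=robot.grab_frame(n);np.savez(n+"6.npz",**f)
    cv2.imwrite(f"pics/{n}6.png",f["image"][:,:,::-1])
    print(n,fit(f,[.5327,-.012,-.057],.094,True))
P=world(F["top"]);
f=F["top"];b=np.median(P[235:255,380:410,2]);
u,v=proj(f,[.5327,-.012,.1]);print("bench",b)
q=P[200:290,310:375].reshape(-1,3);q=q[q[:,2]>.085];
A=np.c_[q[:,:2],np.ones(len(q))];print(len(q),np.percentile(q[:,2],[50,90,98]),np.linalg.lstsq(A,q[:,2],rcond=None)[0])
f=F["scene"]["image"][160:310,230:430]
cv2.imwrite("pics/c6.png",cv2.resize(f,None,fx=3.9,fy=3.9,interpolation=cv2.INTER_CUBIC)[...,::-1])
E
```

```text
22.8667 1.0032554777179148 [-0.4873 -0.3997 -0.5696] [ 0.5309 -0.0116  0.0706]
26.0333
top (array([ 0.5326, -0.013 , -0.0611]), np.float64(40.84375), np.float32(1294.0))
scene (array([ 0.5329, -0.0112, -0.0566]), np.float64(58.5625), np.float32(1898.0))
bench 0.0016099315600644859
914 [0.0965 0.102  0.1073] [-1.3862  2.4985  0.8711]
```

View pics/c6.png

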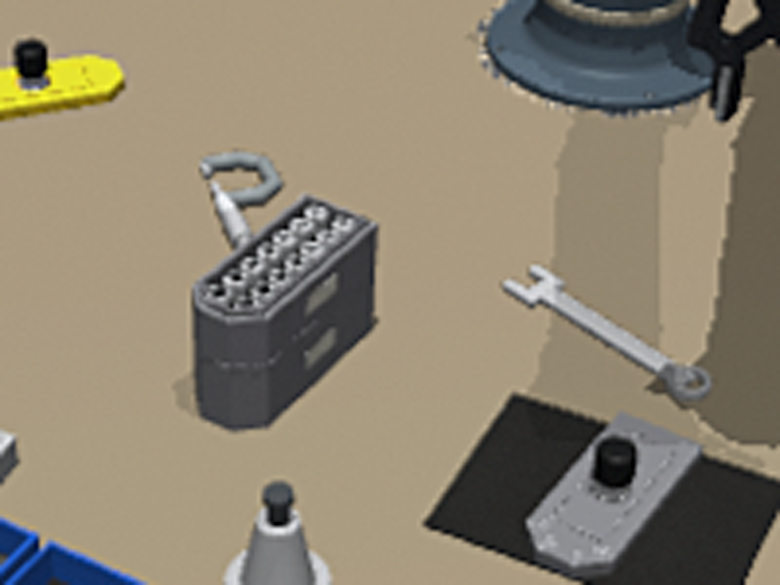

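View pics/top6.png

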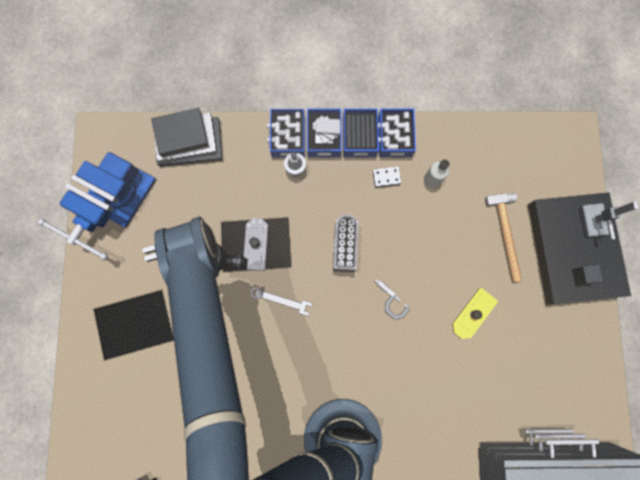

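The tray is seated, with a 94 mm outline and a closed seam. The plane-fit slopes look contaminated, so I'll redo that fit with stricter point selection.

```bash
python3 - <<'E'
from h import *
np.set_printoptions(precision=4,suppress=True)
for n in("top","scene"):
  for k,(c,h,r) in dict(tray=((.5327,-.012),.101,.012),lid=((.540,.246),.014,.006)).items():
    P=world(dict(np.load(n+"6.npz"))).reshape(-1,3)
    d=P[:,:2]-c; m=(np.abs(d[:,0])<.07)&(np.abs(d[:,1])<.027)&(np.abs(P[:,2]-h)<r)
    q=P[m]; A=np.c_[q[:,:2]-c,np.ones(len(q))]
    print(n,k,len(q),np.linalg.lstsq(A,q[:,2],rcond=None)[0])
E
```

```text
top tray 636 [-0.0028 -0.0074  0.0969]
top lid 710 [-0.0002 -0.0133  0.0156]
scene tray 545 [0.0049 0.0094 0.0955]
scene lid 673 [-0.0075 -0.0061  0.0151]
```

Both are level within 1°. The lid top is at 14 to 15.6 mm, against 14 mm expected. Handing in.

```bash
python3 -c "
from plant import robot
robot.close_job()"
```

```text
the job is handed in; nothing more can be done
```

The lid is off the deep tray, flat and right way up in the middle of the nearer mat. The shallow tray sits fully down on the deep tray with the chamfered ends together. I handed the job in at about 26 s of the 64 s allowed, with no verdict reported.

**Last checks:**
- **Seating:** the tray stopped within about 0.1 mm of the expected seated height, and the seam is closed in the picture.
- **Outline:** the stacked outline matches the deep tray's earlier pose within about 0.5 mm and 0.4°.
- **Level:** the lid and the shallow tray are both level within 1°. The lid top measured 15.1–15.6 mm, where 14 mm is expected, which is within the camera calibration.
- **Bystanders:** the other tools look unmoved in the pictures, but I did not measure them.

**Disagreements:** my first plane fit for tray level gave nonsense slopes, most likely from stray points. I redid it with stricter point selection before handing in. The two cameras differ by about 2 mm in y throughout, which is also within the stated calibration.

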